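Hold the resin tile in the lamp's beam by its wooden strips

ROBOT

A 6-joint arm with a two-finger parallel gripper is mounted at the origin on the work surface. World frame = base frame: x ahead of the robot, y to its left, z up, the work surface at z = 0. Lengths are in m, angles in rad, forces in N, time in s.
With the tool pointing down it reaches from about 0.3 to 0.95 m from the base axis. Payload 3.1 kg.
Tool frame: the origin (TCP) lies between the finger pads; the fingertips stand manip.tip_reach ahead of it and the grasp point (between the pads) lies 8 mm behind it (manip.tip_reach is the distance from the TCP to the fingertips, in m); z points along the fingers, y is the line along which they close (so a half turn about z gives the same grasp; the last joint's range is limited). The gripper opens to 85 mm and grips with 20 to 120 N. Pads are 22 mm wide; open, the fingers measure 114 mm over their backs; the gripper's body (76 mm by 85 mm) begins 54 mm behind the grasp point. The pads swing forward as they close: fully open they stand 13 mm farther back than shut.
Start: joints at [1.266, 0.308, 1.634, -0, 1.2, -0.07], TCP at [0.145, 0.608, 0.242] pointing down, gripper open.
Joint ranges: [-3.06, 3.06], [-0.79, 1.96], [0.05, 2.63], [-1.19, 4.34], [0.05, 2.64], [-2.94, 2.94]. Speed limits (rad/s): [2.79, 2.79, 3.14, 3.14, 3.14, 3.14].

INTERFACE

Orientations are given as a 3x3 rotation matrix whose columns are the frame's x, y, z axes.
In Python, from rig import manip gives the robot as it stands.
- The arm moves only by the shell command python3 -m pendant 'ROWS' [FORCE]. ROWS is JSON, a list of rows, each an object with "travel": the shift along the tool's x, y, z as a fraction of full scale, a list of three; "angular": the turn, a rotation vector about the tool's x, y, z as a fraction of full scale, a list of three; "grip": the opening, from -1 (shut) to 1 (fully open). A call has 1 to 12 rows; each row is the pose to reach, as a shift and turn from the pose commanded when the call began, along the tool's axes at that moment; what a row does not reach only later rows make up. Full scale, the value 1, is 0.2 m for a shift and 30 degrees for a turn. A row lasts 1/12 s, in which the tool goes at most 41.7 mm and 7.16 degrees, less where a joint would pass 70% of its speed; a pose out of reach is approached as far as the arm can. A call with a number of a shift or a turn outside -1 to 1 is refused whole. A call with a gripper value outside its range is refused whole. The fingers move at their own pace and stop on an object; FORCE is the grip in N (left out, the last holds). Time passes only in rows, so rows that repeat a pose let the fingers close. It gives the time, the measured TCP pose, the force, the opening and the grip force at its end, in the units of the state.
- manip.observe(): the state, without advancing time (a new reading comes with each control period).
- manip.camera(name): name is "side" or "top" or "wrist"; returns a dict with "img" (400x640x3 uint8, red, green, blue), "K" (3x3 intrinsics, pixels), "rvec" (rotation vector, rad) and "tvec" (3), from world to camera coordinates, as OpenCV has them; the wrist camera has in their place "hand_eye" (4x4, takes a point from camera to tool coordinates, whose origin is the TCP and whose axes are the flange's). Camera axes: x right, y down, z forward; pixel columns grow to the right and rows downward; lengths in m; the calibration is good to about 2 mm. A picture is of the moment at which its call begins: read the wrist's pose just before it. There is no depth.
- manip.sign_off(): hands the job in; it is judged then, once.
The state is a dict: "clock": time; "qpos": joint angles; "joint_vel": joint speeds; "effort": joint torques, N m; "tcp_pos": TCP position; "eef_rot": TCP orientation; "ft_force": force on the tool from outside, world axes, zero at the start; "torque": the same for the moment, N m; "width": finger opening in m; "gripper_force": force on a finger pad.
Only numpy, scipy, OpenCV 4.12 (cv2) and the standard library are available. Lean on these libraries where they do the work, as an engineer would, in place of code of your own. Each camera call takes 0.05 s, during which the arm holds its last target. There are 200 camera calls.

TASK

Take the amber resin tile off its sloping stand, gripping it by the outer sides of its two bare wooden strips and never letting the fingers touch the clear resin, and hold it upright in the light path of the inspection rig, about midway between lamp and screen, with its clear faces square across the light and the middle of the window on the light's axis. Finish while holding it still there, in the gripper alone and touching nothing else: do not put it down or let go. Do not drop the tile or knock it against the rig, and leave the other things on the bench where they are.

Things in the scene. Friction and masses are not known exactly. Their poses are not given: they have to be found in the camera images.
- tile: resin tile: amber resin window between two bare light-wood side strips; 80 mm tall (own z), 58 wide (y), 18 thick (x), 65 g. Origin: centre of its bottom edge face; x is the normal of the clear faces, y runs from strip to strip. At the start it leans on the stand, its z axis 40 degrees off vertical towards the stand's -x side (the robot's), its front clear face looking up and away from the robot
- tile_center (a point): the middle of the tile (and of its window), 40 mm above the tile's origin along the tile's z; axes as the tile's
- window: the polished amber window, 34 mm wide (y), 80 mm tall (z), 10 mm thick (x), so its faces lie 4 mm below those of the strips; fixed in the tile; origin at the tile's origin. Fingers must never touch it.
- strip_left: bare wooden strip along the tile's +y side, 12 mm wide, 18 mm thick, 80 mm tall; its outer face is 29 mm from the tile's middle. Origin: centre of its bottom end.
- strip_right: the same strip along the tile's -y side
- stand: bare metal drying stand, fixed; base 110 (x) x 76 (y) x 12 mm, origin under the base's centre. A back board and foot ledge, both only 46 mm wide (y), carry the tile, its bottom centre 30 mm to +x of and 45 mm above the origin. The tile draws off freely along its own z; fingers can pass on both sides of the board
- rig: inspection rig, fixed; plywood base 260 (x) x 90 (y) x 14 mm, origin under its centre. +x end: round lamp head, 58 mm diameter, top 159 mm above the table, white lens face 80 mm from the middle. -x end (robot's side): white frosted screen in a wood frame, 77 mm wide, inner face 94 mm from the middle, top 170 mm high. The light runs along x from lens to screen centre, 130 mm above the table
- beam (a point): the point on the light path midway between lamp and screen, 130 mm above the rig's origin; x along the light
- sanding_block: cork sanding block 100 x 50 x 32 mm; loose bystander, leave alone
- blank: plain solid-wood blank, 80 x 58 x 18 mm, lying flat; loose bystander, leave alone
- mallet: wooden carver's mallet, 260 mm long, 72 mm thick, lying down; loose bystander, leave alone
- glue: white glue bottle, 56 mm diameter, 150 mm tall; loose bystander, leave alone
- wax_tin: low metal wax tin, 70 mm diameter, 50 mm tall; loose bystander, leave alone

How it is judged:
By the outcome, as a careful person would: the job done as asked, in the order asked, and still so for the second after the job is handed in, while the arm keeps its last pose, push and grip.
It also fails if it takes over 40 s, if anything falls off the work surface, if the arm or the gripper's body presses on something with over 40 N, if the wrist force passes 120 N, or if a joint passes its speed limit or range.

## Working session

There is one attempt and no reset: what is moved stays moved. The work goes in short steps, Python scripts to look and compute and a shell command to move; the robot and the scene stay as the last step left them, time stands still between calls to the robot, and variables do not carry over. Pictures are saved under pics/ and viewed, at most 10 in all, crops included, and the job is handed in when it is done.

```bash
mkdir -p pics; ls
python3 - <<'E'
from rig import manip
import cv2,numpy as np
np.set_printoptions(precision=4,suppress=True)
s=manip.observe();print(s);print(manip.tip_reach)
for n in("side","top","wrist"):
    c=manip.camera(n);cv2.imwrite(f"pics/{n}0.png",c["img"][:,:,::-1])
    print(n,{k:v for k,v in c.items() if k!="img"})
    np.savez(f"pics/{n}0.npz",**c)
E
```

```text
pics
{'clock': 0.0, 'qpos': array([ 1.2663,  0.309 ,  1.6352, -0.    ,  1.1997, -0.0697]), 'joint_vel': array([-0.0007,  0.0002,  0.0007, -0.0008, -0.0005, -0.0009]), 'effort': array([ -0.0021, -41.5261, -27.6663,  -0.0003,   0.0104,   0.    ]), 'tcp_pos': array([0.1452, 0.6071, 0.241 ]), 'eef_rot': array([[-0.9726,  0.2327, -0.0007],
       [ 0.2327,  0.9726, -0.0022],
       [ 0.0001, -0.0023, -1.    ]]), 'ft_force': array([-0.5478, -0.7   , -0.708 ]), 'torque': array([ 0.0459, -0.051 ,  0.0346]), 'gripper_force': 0.0, 'width': 0.08537014692428062}
0.011
side {'K': array([[398.5726,   0.    , 324.0493],
       [  0.    , 398.5726, 203.0212],
       [  0.    ,   0.    ,   1.    ]]), 'rvec': array([ 2.1466, -0.4146,  0.2185]), 'tvec': array([-0.4525,  0.1798,  1.0992])}
top {'K': array([[490.9327,   0.    , 316.5882],
       [  0.    , 490.9327, 208.6723],
       [  0.    ,   0.    ,   1.    ]]), 'rvec': array([ 2.2139, -2.1533,  0.0587]), 'tvec': array([-0.0349,  0.5126,  1.5507])}
wrist {'K': array([[325.881 ,   0.    , 317.2099],
       [  0.    , 325.881 , 196.6744],
       [  0.    ,   0.    ,   1.    ]]), 'hand_eye': array([[ 0.0004, -0.9657, -0.2595,  0.0656],
       [ 1.    ,  0.0005, -0.0002,  0.0001],
       [ 0.0004, -0.2595,  0.9657, -0.1295],
       [ 0.    ,  0.    ,  0.    ,  1.    ]])}
```

View pics/side0.png

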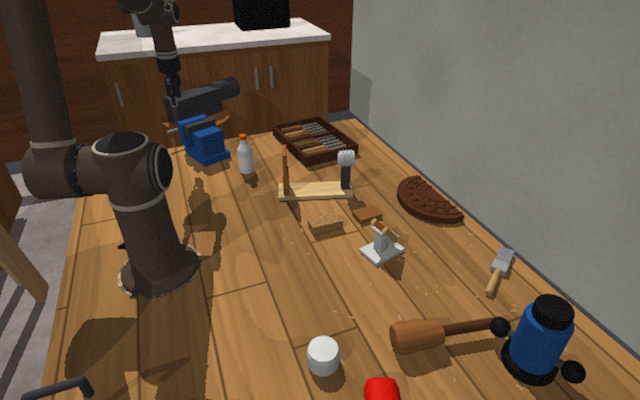

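View pics/top0.png

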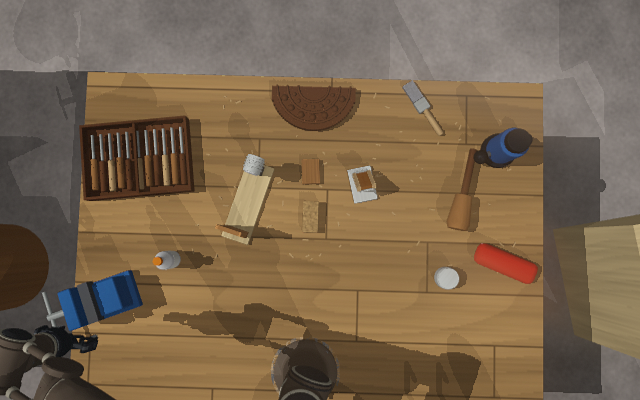

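The side view shows the rig (base about 280–350, 180–200) and the stand at about (382, 245). In the top view the rig runs from (232, 233) to (256, 165) and the stand sits at (363, 184). I'll enlarge both.

Run:
```python
import cv2,numpy as np
t=cv2.imread("pics/top0.png");s=cv2.imread("pics/side0.png")
def cr(i,x,y,w,h,k=6):
    o=cv2.resize(i[y:y+h,x:x+w],None,fx=k,fy=k,interpolation=cv2.INTER_CUBIC)
    for u in range(0,w,10): cv2.putText(o,str(x+u),(u*k,8),0,.3,(0,0,255)); cv2.line(o,(u*k,9),(u*k,14),(0,0,255))
    for v in range(0,h,10): cv2.putText(o,str(y+v),(0,v*k+4),0,.3,(0,0,255)); cv2.line(o,(20,v*k),(25,v*k),(0,0,255))
    return o
a=np.hstack([cr(t,340,160,50,50,8),cr(s,355,210,50,60,8)[:400]]) 
cv2.imwrite("pics/stand.png",a)
b=np.hstack([cr(t,212,147,66,100),cr(s,270,140,67+22,100,4)[:,:400] if 0 else cv2.copyMakeBorder(cr(s,272,143,86,62,4.65) if 0 else cr(s,272,143,86,62,4),0,352,0,0,0)])
cv2.imwrite("pics/rig.png",b[:600,:800]);print(a.shape,b.shape)
```

```text
(400, 800, 3) (600, 740, 3)
```

View pics/stand.png

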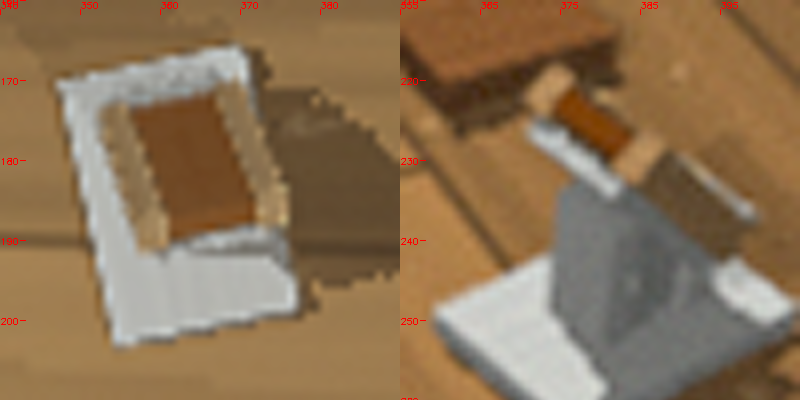

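View pics/rig.png

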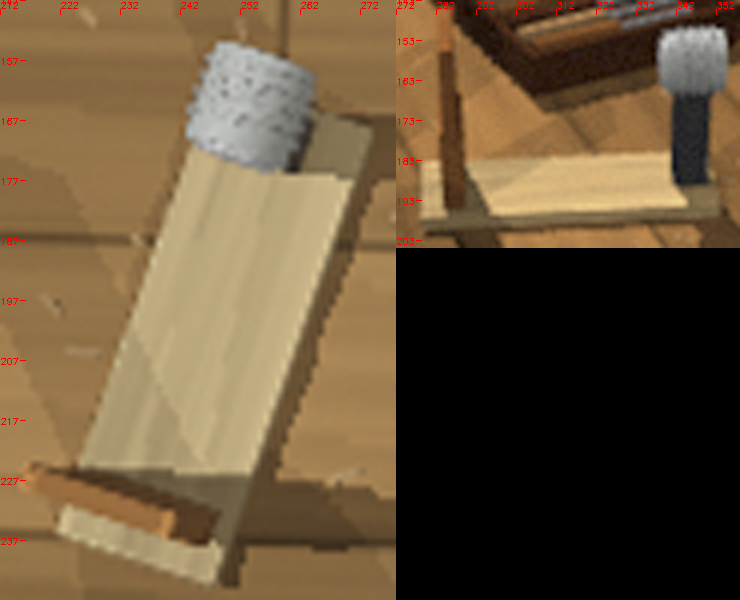

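The stand crop shows the base corners in the top view at (347.8, 170.6), (370, 165.9), (354.6, 203.1) and (377.1, 198.8). The tile's outline is (352, 174), (369, 170), (357.5, 191), (376, 188), and in the side view its strip ends are near (373, 220.5) and (385, 229.5). The rig's base corners are visible in both views. I'll fit poses to these points.

```bash
cat > h.py <<'E'
import cv2,numpy as np
from scipy.spatial.transform import Rotation as R
from scipy.optimize import least_squares
np.set_printoptions(precision=4,suppress=True)
def ext(c,pos=None,rot=None):
    """world->camera R,t"""
    if "hand_eye" in c:
        T=np.eye(4);T[:3,:3]=rot;T[:3,3]=pos;W=np.linalg.inv(T@c["hand_eye"]);return W[:3,:3],W[:3,3]
    return cv2.Rodrigues(c["rvec"])[0],c["tvec"]
def proj(c,e,P):
    q=np.atleast_2d(P)@e[0].T+e[1];return q[:,:2]/q[:,2:]*[c["K"][0,0],c["K"][1,1]]+c["K"][:2,2]
def fit(views,x0,free_z=True):
    """views: (c,e,model Nx3,pix Nx2); pose x,y,z,yaw"""
    def f(p):
        M=R.from_euler("z",p[3]).as_matrix();t=np.array([p[0],p[1],p[2] if free_z else 0])
        return np.concatenate([(proj(c,e,m@M.T+t)-px).ravel() for c,e,m,px in views])
    r=least_squares(f,x0,loss="soft_l1");return r.x,r.fun.reshape(-1,2)
def tilepts():
    """tile frame -> stand frame function"""
    a=np.radians(40);X=np.array([np.cos(a),0,np.sin(a)]);Z=np.array([-np.sin(a),0,np.cos(a)])
    return np.array([X,[0,1,0],Z]).T,np.array([.03,0,.045])
def plan(pos,rot,goalp,goalR):
    """fractions for travel and angular from commanded pose"""
    d=rot.T@(goalp-pos);w=R.from_matrix(rot.T@goalR).as_rotvec()
    return d/.2,np.degrees(w)/30
E
python3 - <<'E'
from h import *
T=dict(np.load("pics/top0.npz"));S=dict(np.load("pics/side0.npz"))
eT,eS=ext(T),ext(S)
print("cams",-eT[0].T@eT[1],-eS[0].T@eS[1])
px=lambda a,o,k:(np.array(a,float)+.5)/k-.5+o
Rt,ot=tilepts();tp=lambda x,y,z:list(Rt@np.array([x,y,z])+ot)
mT=np.array([[.055,.038,.012],[.055,-.038,.012],[-.055,.038,.012],[-.055,-.038,.012],tp(.009,.029,0),tp(.009,-.029,0),tp(-.009,.029,.08),tp(-.009,-.029,.08)])
pT=px([[62,85],[240,47],[117,345],[297,310],[100,112],[237,82],[140,252],[288,227]],[340,160],8)
mS=np.array([tp(0,.023,.08),tp(0,-.023,.08),[-.055,.038,.012]])
pS=px([[550,88],[640,158],[435,313]],[355-50,210],8)
x,r=fit([(T,eT,mT,pT),(S,eS,mS,pS)],[.5,-.1,0,.2]);print("stand",x,np.degrees(x[3]));print(r)
mr=np.array([[.13,-.045,.014],[-.13,.045,.014],[-.13,-.045,.014]])
pr=px([[373,127],[60,530],[217,583]],[212,147],6)
ms=np.array([[.13,-.045,.014],[-.13,-.045,.014],[-.13,.045,.014]])
ps=px([[321,210],[28,220],[25,162]],[272,143],4)
x,r=fit([(T,eT,mr,pr),(S,eS,ms,ps)],[.5,.2,0,-.3]);print("rig",x,np.degrees(x[3]));print(r)
E
```

```text
cams [ 0.4132 -0.0383  1.58  ] [ 0.1204 -0.9108  0.7753]
stand [ 0.5978 -0.1645 -0.0005  0.2344] 13.431251426711782
[[-0.3585 -0.663 ]
 [ 0.5088 -0.7507]
 [-0.0563  0.2127]
 [ 0.6643 -0.2782]
 [-0.4468 -0.7944]
 [ 0.527  -0.8326]
 [ 0.0833  0.3996]
 [ 0.3371 -0.4037]
 [-1.2185  0.4195]
 [-1.1915  0.1604]
 [-1.3828 -0.2126]]
rig [ 0.5323  0.2008 -0.002  -0.2991] -17.136419325905237
[[ 0.4659 -0.4328]
 [-0.5132 -0.0368]
 [-0.1282  0.2048]
 [ 0.9866 -0.6811]
 [-1.1542  0.2319]
 [-0.0905  0.7976]]
```

```bash
cat >> h.py <<'E'
def stand_goal(p,ztile,xt=0,yt=0):
    """TCP pose with tool along -tile z, TCP at tile (xt,yt,ztile)"""
    M=R.from_euler("z",p[3]).as_matrix();Rt,ot=tilepts();A=M@Rt
    G=np.array([-A[:,0],A[:,1],-A[:,2]]).T
    return M@(ot+Rt@[xt,yt,ztile])+[p[0],p[1],p[2]],G
E
python3 - <<'E'
from h import *
from rig import manip
s=manip.observe()
p=[.5978,-.1645,0,.2344]
for z in(.25,.2,.068):
    g,G=stand_goal(p,z);print(z,g,np.linalg.det(G),*plan(s["tcp_pos"],s["eef_rot"],g,G))
E
```

```text
0.25 [ 0.4707 -0.1949  0.2365] 1.0 [-2.5156 -3.5219  0.0301] [-0.3159 -1.3094 -0.858 ]
0.2 [ 0.5019 -0.1874  0.1982] 1.0 [-2.659  -3.4489  0.2214] [-0.3159 -1.3094 -0.858 ]
0.068 [ 0.5845 -0.1677  0.0971] 1.0 [-3.0374 -3.2562  0.7266] [-0.3159 -1.3094 -0.858 ]
```

```bash
A='{"travel":[-0.63,-0.88,-0.3],"angular":[0,0,0],"grip":1}'; python3 -m pendant '[{"travel":[-0.3,-0.44,-0.2],"angular":[0,0,0],"grip":1},{"travel":[-0.63,-0.88,-0.3],"angular":[0,0,0],"grip":1},{"travel":[-0.63,-0.88,-0.3],"angular":[0,0,0],"grip":1},{"travel":[-0.63,-0.88,-0.3],"angular":[0,0,0],"grip":1},{"travel":[-0.63,-0.88,-0.3],"angular":[0,0,0],"grip":1},{"travel":[-0.63,-0.88,-0.3],"angular":[0,0,0],"grip":1},{"travel":[-0.63,-0.88,-0.3],"angular":[0,0,0],"grip":1}]'
python3 -m pendant '[{"travel":[-0.63,-0.88,0],"angular":[0,0,0],"grip":1},{"travel":[-0.63,-0.88,0],"angular":[0,0,0],"grip":1},{"travel":[-0.63,-0.88,0],"angular":[0,0,0],"grip":1},{"travel":[-0.63,-0.88,0],"angular":[0,0,0],"grip":1},{"travel":[-0.63,-0.88,0],"angular":[0,0,0],"grip":1},{"travel":[-0.63,-0.88,0],"angular":[0,0,0],"grip":1}]'
python3 -m pendant '[{"travel":[-0.63,-0.88,0],"angular":[-0.16,-0.65,-0.43],"grip":1},{"travel":[-0.63,-0.88,0],"angular":[-0.16,-0.65,-0.43],"grip":1},{"travel":[-0.63,-0.88,0],"angular":[-0.16,-0.65,-0.43],"grip":1},{"travel":[-0.63,-0.88,0],"angular":[-0.16,-0.65,-0.43],"grip":1},{"travel":[-0.63,-0.88,0],"angular":[-0.16,-0.65,-0.43],"grip":1},{"travel":[-0.63,-0.88,0],"angular":[-0.16,-0.65,-0.43],"grip":1},{"travel":[-0.63,-0.88,0],"angular":[-0.16,-0.65,-0.43],"grip":1}]'
python3 - <<'E'
from h import *
from rig import manip
s=manip.observe();g,G=stand_goal([.5978,-.1645,0,.2344],.22);print(s["tcp_pos"],g,*plan(s["tcp_pos"],s["eef_rot"],g,G))
E
```

```text
clock: 0.73
tcp_pos: [0.2283, 0.4049, 0.3034]
eef_rot: [[-0.972, 0.236, 0.002], [0.236, 0.972, 0.0], [-0.002, 0.001, -1.0]]
ft_force: [0.5, 0.4, -0.2]
width: 0.0854
gripper_force: 0.0
clock: 1.23
tcp_pos: [0.3101, 0.203, 0.3019]
eef_rot: [[-0.971, 0.237, 0.001], [0.237, 0.971, -0.003], [-0.002, -0.002, -1.0]]
ft_force: [-1.1, -0.4, 0.2]
width: 0.0854
gripper_force: 0.0
clock: 1.82
tcp_pos: [0.3917, 0.0034, 0.3027]
eef_rot: [[-0.94, 0.006, 0.342], [0.021, 0.999, 0.039], [-0.341, 0.043, -0.939]]
ft_force: [-0.0, 0.8, -0.1]
width: 0.0855
gripper_force: 0.0
[0.3917 0.0034 0.3027] [ 0.4894 -0.1904  0.2135] [-0.3272 -0.9842  0.5483] [-0.1591 -0.6543 -0.4412]
```

```bash
python3 -m pendant '[{"travel":[-0.33,-0.98,0.3],"angular":[-0.16,-0.66,-0.43],"grip":1},{"travel":[-0.33,-0.98,0.5],"angular":[-0.16,-0.66,-0.43],"grip":1},{"travel":[-0.33,-0.98,0.55],"angular":[-0.16,-0.66,-0.43],"grip":1},{"travel":[-0.33,-0.98,0.55],"angular":[-0.16,-0.66,-0.43],"grip":1},{"travel":[-0.33,-0.98,0.55],"angular":[-0.16,-0.66,-0.43],"grip":1},{"travel":[-0.33,-0.98,0.55],"angular":[-0.16,-0.66,-0.43],"grip":1},{"travel":[-0.33,-0.98,0.55],"angular":[-0.16,-0.66,-0.43],"grip":1},{"travel":[-0.33,-0.98,0.55],"angular":[-0.16,-0.66,-0.43],"grip":1},{"travel":[-0.33,-0.98,0.55],"angular":[-0.16,-0.66,-0.43],"grip":1}]'
python3 - <<'E'
from h import *
from rig import manip
s=manip.observe();c=manip.camera("wrist");cv2.imwrite("pics/w1.png",c["img"][:,:,::-1]);np.savez("pics/w1.npz",pos=s["tcp_pos"],rot=s["eef_rot"],**c)
p=[.5978,-.1645,0,.2344]
g,G=stand_goal(p,.22);print(s["tcp_pos"],g,*plan(s["tcp_pos"],s["eef_rot"],g,G))
Rt,ot=tilepts();M=R.from_euler("z",p[3]).as_matrix()
e=ext(c,s["tcp_pos"],s["eef_rot"])
q=np.array([[x,y,.08] for x in(-.009,.009) for y in(-.029,-.017,.017,.029)])
q2=np.array([[x,y,.012] for x in(-.055,.055) for y in(-.038,.038)])
print(proj(c,e,(q@Rt.T+ot)@M.T+[*p[:3]]));print(proj(c,e,q2@M.T+[*p[:3]]))
E
```

```text
clock: 2.57
tcp_pos: [0.5015, -0.1518, 0.2467]
eef_rot: [[-0.779, -0.203, 0.593], [-0.158, 0.979, 0.128], [-0.607, 0.006, -0.795]]
ft_force: [-0.0, -0.3, 0.3]
width: 0.0853
gripper_force: 0.0
[ 0.5015 -0.1518  0.2467] [ 0.4894 -0.1904  0.2135] [ 0.1781 -0.1774  0.0715] [-0.0262 -0.0873 -0.0519]
[[244.8667 144.1665]
 [258.6401 143.8095]
 [297.7902 142.7948]
 [311.6523 142.4355]
 [246.3805 164.8533]
 [259.9694 164.5182]
 [298.5932 163.5656]
 [312.2683 163.2283]]
[[241.8     60.7281]
 [320.2001  58.2986]
 [260.7212 144.3606]
 [322.1758 142.77  ]]
```

View pics/w1.png

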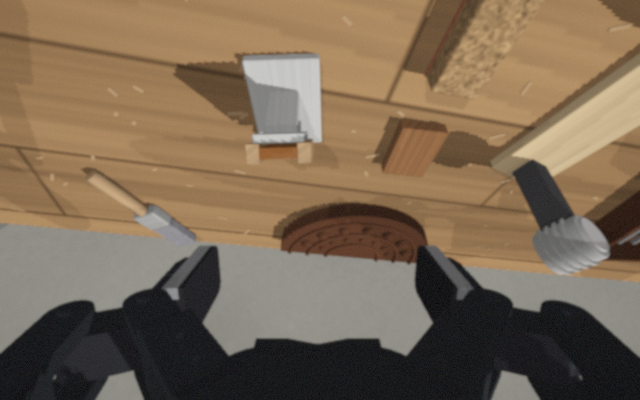

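The wrist view shows the tile's top end with its strip ends at about (246–260, 143–164) and (298–313, 143–163), which matches the fit within 1–2 px. I'll move closer along the tile's axis and look again.

Run:
```python
from h import *
from rig import manip
s=manip.observe()
g,G=stand_goal([.5978,-.1645,0,.2344],.15);print(*plan(s["tcp_pos"],s["eef_rot"],g,G))
```

```text
[ 0.1705 -0.1574  0.4206] [-0.0331 -0.0857 -0.0509]
```

```bash
python3 -m pendant '[{"travel":[0.09,-0.08,0.1],"angular":[-0.03,-0.085,-0.05],"grip":1},{"travel":[0.17,-0.16,0.2],"angular":[-0.03,-0.085,-0.05],"grip":1},{"travel":[0.17,-0.16,0.3],"angular":[-0.03,-0.085,-0.05],"grip":1},{"travel":[0.17,-0.16,0.4],"angular":[-0.03,-0.085,-0.05],"grip":1},{"travel":[0.17,-0.16,0.42],"angular":[-0.03,-0.085,-0.05],"grip":1},{"travel":[0.17,-0.16,0.42],"angular":[-0.03,-0.085,-0.05],"grip":1},{"travel":[0.17,-0.16,0.42],"angular":[-0.03,-0.085,-0.05],"grip":1}]'
python3 - <<'E'
from h import *
from rig import manip
s=manip.observe();c=manip.camera("wrist");cv2.imwrite("pics/w2.png",c["img"][:,:,::-1]);np.savez("pics/w2.npz",pos=s["tcp_pos"],rot=s["eef_rot"],**c)
p=[.5978,-.1645,0,.2344]
g,G=stand_goal(p,.15);print(s["tcp_pos"],g,*plan(s["tcp_pos"],s["eef_rot"],g,G))
Rt,ot=tilepts();M=R.from_euler("z",p[3]).as_matrix()
e=ext(c,s["tcp_pos"],s["eef_rot"])
q=np.array([[x,y,.08] for x in(-.009,.009) for y in(-.029,-.017,.017,.029)])
q2=np.array([[x,y,.012] for x in(-.055,.055) for y in(-.038,.038)])
P=proj(c,e,(q@Rt.T+ot)@M.T+[*p[:3]]);print(P);print(proj(c,e,q2@M.T+[*p[:3]]))
x0,y0=(P.mean(0)-[80,60]).astype(int);print(x0,y0)
o=cv2.resize(c["img"][max(y0,0):y0+120,x0:x0+160,::-1],None,fx=5,fy=5,interpolation=cv2.INTER_CUBIC);cv2.imwrite("pics/w2c.png",o)
E
```

```text
clock: 3.2
tcp_pos: [0.5482, -0.149, 0.2025]
eef_rot: [[-0.794, -0.2, 0.575], [-0.161, 0.98, 0.118], [-0.587, 0.001, -0.81]]
ft_force: [0.7, -0.8, 0.1]
width: 0.0855
gripper_force: 0.0
[ 0.5482 -0.149   0.2025] [ 0.5332 -0.1799  0.1599] [ 0.2093 -0.137   0.1108] [-0.0372 -0.136  -0.0519]
[[235.7472 142.2332]
 [253.337  141.7772]
 [303.4353 140.4784]
 [321.2095 140.0177]
 [237.6631 168.7036]
 [254.9877 168.2899]
 [304.3266 167.1119]
 [321.8301 166.6939]]
[[234.2864  41.2553]
 [330.9386  37.996 ]
 [258.4636 146.1249]
 [330.9695 144.2703]]
199 94
```

View pics/w2c.png

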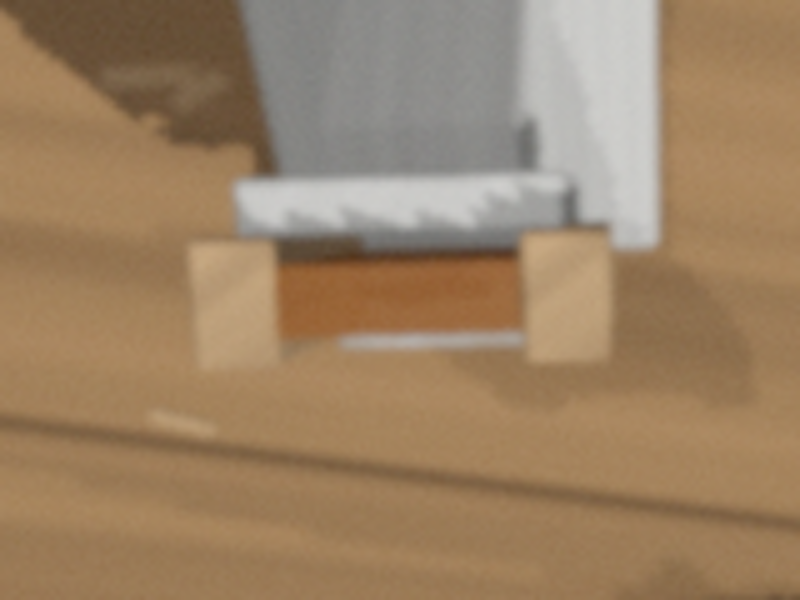

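The strip ends are at about (237–254, 142–167) and (304–321, 140–166) in full-image pixels, within a pixel of the prediction, so the tile pose is confirmed. The arm stopped short of the commanded pose, so I'll check the joints.

Run:
```python
from h import *
from rig import manip
s=manip.observe();print(s["qpos"],s["joint_vel"],s["tcp_pos"])
```

```text
[-0.5674  0.0296  2.1852  0.8025  0.6033 -2.9396] [-0.0153 -0.0202  0.0033  0.001   0.0056 -0.0031] [ 0.5481 -0.1495  0.2027]
```

Joint 6 is at its limit of -2.94. A half turn about the tool axis gives the same grasp with q6 ≈ 0.2, so I'll do that.

```bash
python3 -m pendant '[{"travel":[0,0,-0.2],"angular":[0,0,1],"grip":1},{"travel":[0,0,-0.2],"angular":[0,0,1],"grip":1},{"travel":[0,0,-0.2],"angular":[0,0,1],"grip":1},{"travel":[0,0,-0.2],"angular":[0,0,1],"grip":1},{"travel":[0,0,-0.2],"angular":[0,0,1],"grip":1},{"travel":[0,0,-0.2],"angular":[0,0,1],"grip":1}]'
python3 -c "
from rig import manip
print(manip.observe()['qpos'])"
```

```text
clock: 3.75
tcp_pos: [0.5249, -0.1553, 0.2363]
eef_rot: [[-0.786, 0.224, 0.577], [0.35, 0.93, 0.115], [-0.51, 0.292, -0.809]]
ft_force: [0.6, -0.0, -0.2]
width: 0.0853
gripper_force: 0.0
[-0.61063608 -0.06566618  2.19787265  0.73722382  0.68472176 -2.36568431]
```

```bash
python3 -m pendant '[{"travel":[0,0,0],"angular":[0,0,1],"grip":1},{"travel":[0,0,0],"angular":[0,0,1],"grip":1},{"travel":[0,0,0],"angular":[0,0,1],"grip":1},{"travel":[0,0,0],"angular":[0,0,1],"grip":1},{"travel":[0,0,0],"angular":[0,0,1],"grip":1}]' >/dev/null
python3 -m pendant '[{"travel":[0,0,0],"angular":[0,0,1],"grip":1},{"travel":[0,0,0],"angular":[0,0,1],"grip":1},{"travel":[0,0,0],"angular":[0,0,1],"grip":1},{"travel":[0,0,0],"angular":[0,0,1],"grip":1},{"travel":[0,0,0],"angular":[0,0,1],"grip":1}]' >/dev/null
python3 -m pendant '[{"travel":[0,0,0],"angular":[0,0,1],"grip":1},{"travel":[0,0,0],"angular":[0,0,1],"grip":1},{"travel":[0,0,0],"angular":[0,0,1],"grip":1},{"travel":[0,0,0],"angular":[0,0,1],"grip":1},{"travel":[0,0,0],"angular":[0,0,1],"grip":1}]' >/dev/null
python3 -m pendant '[{"travel":[0,0,0],"angular":[0,0,1],"grip":1},{"travel":[0,0,0],"angular":[0,0,1],"grip":1},{"travel":[0,0,0],"angular":[0,0,1],"grip":1},{"travel":[0,0,0],"angular":[0,0,1],"grip":1},{"travel":[0,0,0],"angular":[0,0,1],"grip":1}]' >/dev/null
python3 - <<'E'
from h import *
from rig import manip
s=manip.observe();print(s["clock"],s["qpos"],s["tcp_pos"])
for z in(.18,.15,.068):
    g,G=stand_goal([.5978,-.1645,0,.2344],z);G=G@np.diag([-1,-1,1.]);print(z,g,*plan(s["tcp_pos"],s["eef_rot"],g,G))
E
```

```text
5.4167 [-0.6102 -0.0643  2.1976  0.7374  0.6845 -0.2719] [ 0.525  -0.1552  0.2357]
0.18 [ 0.5144 -0.1844  0.1829] [-0.2574  0.0042  0.1663] [0.0061 0.1415 0.9507]
0.15 [ 0.5332 -0.1799  0.1599] [-0.2466  0.0065  0.3159] [0.0061 0.1415 0.9507]
0.068 [ 0.5845 -0.1677  0.0971] [-0.2172  0.0126  0.7248] [0.0061 0.1415 0.9507]
```

Run:
```python
from h import *
from rig import manip
c=dict(np.load("pics/w2.npz"));e=ext(c,c["pos"],c["rot"])
T=dict(np.load("pics/top0.npz"));S=dict(np.load("pics/side0.npz"));px=lambda a,o,k:(np.array(a,float)+.5)/k-.5+o
Rt,ot=tilepts()
q=np.array([[x,y,.08] for x in(-.009,.009) for y in(-.029,-.017,.017,.029)])@Rt.T+ot
pw=px([[190,243],[275,243],[523,235],[610,231],[199,367],[280,362],[527,362],[610,358]],[199,94],5)
tp=lambda x,y,z:list(Rt@np.array([x,y,z])+ot)
mT=np.array([[.055,.038,.012],[.055,-.038,.012],[-.055,.038,.012],[-.055,-.038,.012],tp(.009,.029,0),tp(.009,-.029,0),tp(-.009,.029,.08),tp(-.009,-.029,.08)])
pT=px([[62,85],[240,47],[117,345],[297,310],[100,112],[237,82],[140,252],[288,227]],[340,160],8)
for v in([(c,e,q,pw)],[(c,e,q,pw),(T,ext(T),mT,pT)]):
    x,r=fit(v,[.6,-.16,0,.23]);print(x);print(np.abs(r).max(0),r[:8].mean(0))
s=manip.observe()
for z in(.18,.068):
    g,G=stand_goal(x,z);G=G@np.diag([-1,-1,1.]);print(z,g,*plan(s["tcp_pos"],s["eef_rot"],g,G))
```

```text
[ 0.6011 -0.1646 -0.0041  0.2292]
[0.7606 1.1191] [0.0137 0.0074]
[ 0.5985 -0.1646 -0.0016  0.2329]
[0.8763 1.2985] [ 0.0652 -0.0908]
0.18 [ 0.5151 -0.1844  0.1813] [-0.2593  0.0037  0.1748] [0.0044 0.141  0.9529]
0.068 [ 0.5852 -0.1678  0.0955] [-0.2194  0.0126  0.7333] [0.0044 0.141  0.9529]
```

```bash
python3 -m pendant '[{"travel":[-0.13,0,0],"angular":[0,0.14,0.95],"grip":1},{"travel":[-0.26,0,0.1],"angular":[0,0.14,0.95],"grip":1},{"travel":[-0.26,0,0.17],"angular":[0,0.14,0.95],"grip":1},{"travel":[-0.26,0,0.17],"angular":[0,0.14,0.95],"grip":1},{"travel":[-0.26,0,0.17],"angular":[0,0.14,0.95],"grip":1},{"travel":[-0.26,0,0.17],"angular":[0,0.14,0.95],"grip":1},{"travel":[-0.26,0,0.17],"angular":[0,0.14,0.95],"grip":1},{"travel":[-0.26,0,0.17],"angular":[0,0.14,0.95],"grip":1}]'
python3 - <<'E'
from h import *
from rig import manip
s=manip.observe();print(s["clock"],s["qpos"],s["tcp_pos"])
for z in(.18,.11,.068):
    g,G=stand_goal([.5985,-.1646,-.001,.232],z);G=G@np.diag([-1,-1,1.]);print(z,g,*plan(s["tcp_pos"],s["eef_rot"],g,G))
E
```

```text
clock: 6.08
tcp_pos: [0.5146, -0.1842, 0.1827]
eef_rot: [[0.744, 0.232, 0.627], [0.181, -0.973, 0.145], [0.643, 0.005, -0.765]]
ft_force: [0.3, -0.5, 0.4]
width: 0.0853
gripper_force: 0.0
6.0833 [-0.7269  0.0523  2.2487  1.0205  0.6637 -0.1706] [ 0.5146 -0.1842  0.1827]
0.18 [ 0.5151 -0.1843  0.1819] [-0.001   0.001   0.0046] [ 0.0055 -0.0018  0.0091]
0.11 [ 0.5589 -0.174   0.1283] [-0.0013 -0.      0.3546] [ 0.0055 -0.0018  0.0091]
0.068 [ 0.5852 -0.1678  0.0961] [-0.0015 -0.0006  0.5646] [ 0.0055 -0.0018  0.0091]
```

```bash
python3 -m pendant '[{"travel":[0,0,0.12],"angular":[0,0,0],"grip":1},{"travel":[0,0,0.24],"angular":[0,0,0],"grip":1},{"travel":[0,0,0.36],"angular":[0,0,0],"grip":1},{"travel":[0,0,0.46],"angular":[0,0,0],"grip":1},{"travel":[0,0,0.54],"angular":[0,0,0],"grip":1},{"travel":[0,0,0.6],"angular":[0,0,0],"grip":1},{"travel":[0,0,0.63],"angular":[0,0,0],"grip":1},{"travel":[0,0,0.63],"angular":[0,0,0],"grip":1},{"travel":[0,0,0.63],"angular":[0,0,0],"grip":1}]' 50
python3 - <<'E'
from h import *
from rig import manip
s=manip.observe();c=manip.camera("wrist");cv2.imwrite("pics/w3.png",c["img"][:,:,::-1]);np.savez("pics/w3.npz",pos=s["tcp_pos"],rot=s["eef_rot"],**c)
g,G=stand_goal([.5985,-.1646,-.001,.232],.055);G=G@np.diag([-1,-1,1.]);print(*plan(s["tcp_pos"],s["eef_rot"],g,G),s["ft_force"],s["qpos"])
E
```

```text
clock: 6.83
tcp_pos: [0.5932, -0.1654, 0.0856]
eef_rot: [[0.745, 0.23, 0.626], [0.178, -0.973, 0.146], [0.643, 0.003, -0.766]]
ft_force: [-0.8, -0.4, 0.2]
width: 0.0852
gripper_force: 0.0
[ 0.0016  0.002  -0.0019] [ 0.0035 -0.0008  0.0034] [-0.84   -0.3794  0.1804] [-0.5786  0.357   2.1501  1.3672  0.4945 -0.4487]
```

View pics/w3.png

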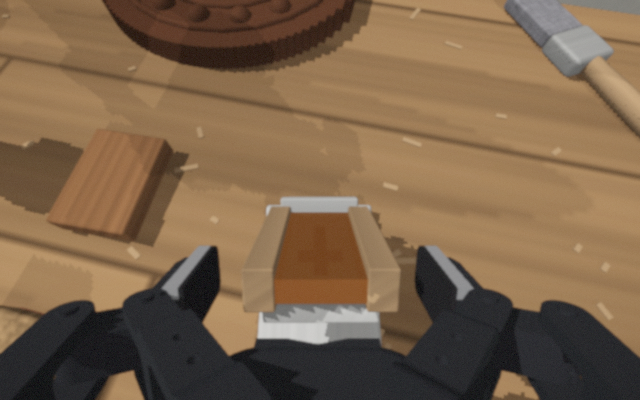

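The view shows the tile centred between the open fingers: the strips' outer edges are at columns 244 and 398, the pads at 218 and 416, and the pads stand beside the strips. The tile sits about 1.4 mm to the right, so I'll shift by that and close.

```bash
python3 -m pendant '[{"travel":[0,0.007,0],"angular":[0,0,0],"grip":1},{"travel":[0,0.007,0],"angular":[0,0,0],"grip":0.4},{"travel":[0,0.007,0],"angular":[0,0,0],"grip":0},{"travel":[0,0.007,0],"angular":[0,0,0],"grip":-1},{"travel":[0,0.007,0],"angular":[0,0,0],"grip":-1},{"travel":[0,0.007,0],"angular":[0,0,0],"grip":-1},{"travel":[0,0.007,0],"angular":[0,0,0],"grip":-1},{"travel":[0,0.007,0],"angular":[0,0,0],"grip":-1},{"travel":[0,0.007,0],"angular":[0,0,0],"grip":-1},{"travel":[0,0.007,0],"angular":[0,0,0],"grip":-1}]' 50
```

```text
clock: 7.72
tcp_pos: [0.5932, -0.1673, 0.0861]
eef_rot: [[0.745, 0.229, 0.627], [0.176, -0.974, 0.145], [0.644, 0.002, -0.765]]
ft_force: [-4.4, 0.6, 5.0]
width: 0.0572
gripper_force: 52.1
```

```bash
python3 -m pendant '[{"travel":[0,0,-0.03],"angular":[0,0,0],"grip":-1},{"travel":[0,0,-0.08],"angular":[0,0,0],"grip":-1},{"travel":[0,0,-0.16],"angular":[0,0,0],"grip":-1},{"travel":[0,0,-0.26],"angular":[0,0,0],"grip":-1},{"travel":[0,0,-0.38],"angular":[0,0,0],"grip":-1},{"travel":[0,0,-0.5],"angular":[0,0,0],"grip":-1},{"travel":[0,0,-0.62],"angular":[0,0,0],"grip":-1},{"travel":[0,0,-0.72],"angular":[0,0,0],"grip":-1},{"travel":[0,0,-0.78],"angular":[0,0,0],"grip":-1},{"travel":[0,0,-0.8],"angular":[0,0,0],"grip":-1},{"travel":[0,0,-0.8],"angular":[0,0,0],"grip":-1}]'
python3 - <<'E'
from h import *
from rig import manip
s=manip.observe();c=manip.camera("wrist");cv2.imwrite("pics/w4.png",c["img"][:,:,::-1]);np.savez("pics/w4.npz",pos=s["tcp_pos"],rot=s["eef_rot"],**c)
print(s["qpos"],s["tcp_pos"])
# predicted tile corners in tool frame: tool x=+tile x, y=-tile y, z=-tile z ; tcp at tile z .055
he=np.linalg.inv(c["hand_eye"])
for z in(.055,.050):
    q=np.array([[x,y,z-.08] for x in(-.009,.009) for y in(-.029,-.017,.017,.029)]+[[.009,y,z] for y in(-.029,.029)]+[[.005,0,z-.04]])
    print(proj(c,(he[:3,:3],he[:3,3]),q))
o=cv2.resize(c["img"][190:340,215:425,::-1],None,fx=3.8,fy=3.8,interpolation=cv2.INTER_CUBIC);cv2.imwrite("pics/w4c.png",o);print(o.shape)
# goal at rig
rg=[.5323,.2008,0,-.2991];M=R.from_euler("z",rg[3]).as_matrix()
G=M@np.diag([1,-1,-1.]);g=np.array([rg[0],rg[1],.13+.015])
print(g,*plan(s["tcp_pos"],s["eef_rot"],g,G))
E
```

```text
clock: 8.63
tcp_pos: [0.4928, -0.1909, 0.2088]
eef_rot: [[0.745, 0.228, 0.627], [0.177, -0.974, 0.144], [0.643, 0.003, -0.765]]
ft_force: [0.8, 0.1, -0.4]
width: 0.0571
gripper_force: 54.4
[-0.7776 -0.0277  2.2614  0.947   0.7322 -0.1129] [ 0.4928 -0.1909  0.2088]
[[238.8656 314.0257]
 [271.3333 314.0413]
 [363.3205 314.0854]
 [395.7849 314.1009]
 [235.7319 269.8315]
 [269.5098 269.8483]
 [365.2088 269.896 ]
 [398.983  269.9128]
 [268.3428 205.4982]
 [366.2568 205.5496]
 [317.3178 237.5269]]
[[235.5936 322.5845]
 [269.4173 322.6006]
 [365.2461 322.6462]
 [399.0662 322.6623]
 [232.1857 276.8273]
 [267.4337 276.8447]
 [367.2976 276.8942]
 [402.5417 276.9116]
 [267.089  207.9716]
 [367.5151 208.0242]
 [317.3212 241.6444]]
(570, 798, 3)
[0.5323 0.2008 0.145 ] [ 0.2877 -1.863   0.65  ] [-0.3467 -1.305   0.9707]
```

View pics/w4c.png

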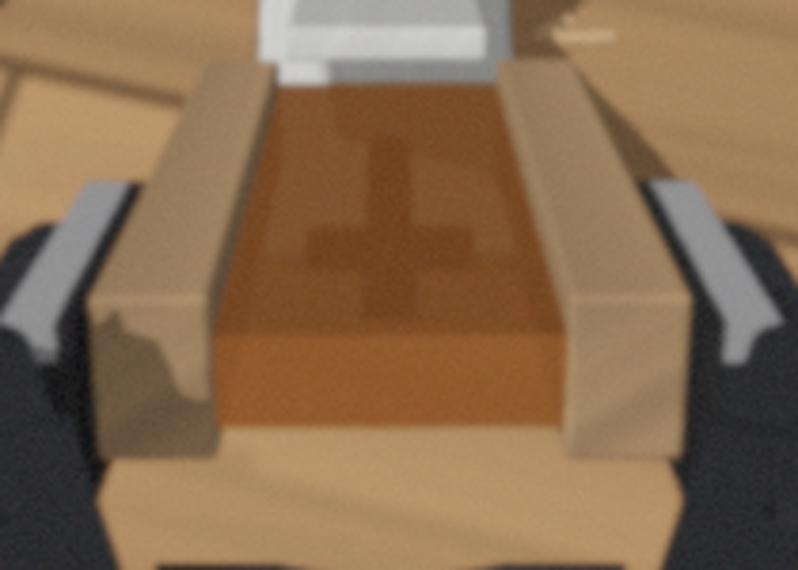

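The tile is held upright in the gripper frame by the strip sides, with the pads at crop columns 130 and 650, clear of the resin. Its top-end corners are at (238.7, 268), (396.6, 268) and (240.8, 310), (394.7, 310). I'll solve for its pose in the hand.

```bash
cat >> h.py <<'E'
def rig_goal(rg,Ttile,lift=0):
    """TCP pose that puts the tile centre at the beam, tile x along rig +x, z up; Ttile: tile centre pose in tool"""
    M=R.from_euler("z",rg[3]).as_matrix();W=np.eye(4);W[:3,:3]=M;W[:3,3]=[rg[0],rg[1],.13+lift]
    A=W@np.linalg.inv(Ttile);return A[:3,3],A[:3,:3]
E
python3 - <<'E'
from h import *
from rig import manip
c=dict(np.load("pics/w4.npz"));px=lambda a,o,k:(np.array(a,float)+.5)/k-.5+o
# tile-centre frame points; image left = tool -y = tile +y
ys=[.029,.017,-.017,-.029]
m=np.array([[.009,y,.04] for y in ys]+[[-.009,y,.04] for y in ys]+[[.009,y,-.04] for y in ys])
u=px([[90,297],[212,297],[567,297],[690,297],[98,456],[218,456],[568,456],[683,456],[205,62],[277,62],[498,62],[573,62]],[215,190],3.8)
ok,rv,tv=cv2.solvePnP(m,u,c["K"],None)
r=cv2.projectPoints(m,rv,tv,c["K"],None)[0][:,0]-u;print(np.abs(r).max(0))
T=np.eye(4);T[:3,:3]=cv2.Rodrigues(rv)[0];T[:3,3]=tv[:,0];T=c["hand_eye"]@T;print(T)
print("tilt deg",np.degrees(R.from_matrix(np.diag([1,-1,-1.]).T@T[:3,:3]).as_rotvec()))
E
```

```text
[1.8076 0.9682]
[[ 1.     -0.0002  0.0072 -0.0008]
 [-0.0003 -1.      0.0038 -0.0001]
 [ 0.0072 -0.0038 -1.      0.0181]
 [ 0.      0.      0.      1.    ]]
tilt deg [0.2194 0.4111 0.0138]
```

Run:
```python
from h import *
from rig import manip
s=manip.observe();Tt=np.eye(4);Tt[:3,:3]=np.diag([1,-1,-1.]);Tt[:3,3]=[-.0005,0,.017]
g,G=rig_goal([.5323,.2008,0,-.2991],Tt,.11)
print(g,*plan(s["tcp_pos"],s["eef_rot"],g,G));print(plan(s["tcp_pos"],s["eef_rot"],np.array([.49,-.02,.257]),G)[0])
```

```text
[0.5328 0.2007 0.257 ] [ 0.6512 -1.8577  0.2211] [-0.349  -1.303   0.9708]
[ 0.2974 -0.8324 -0.073 ]
```

```bash
python3 -m pendant '[{"travel":[0.03,-0.05,-0.05],"angular":[-0.02,-0.06,0.05],"grip":-1},{"travel":[0.06,-0.14,-0.1],"angular":[-0.04,-0.15,0.11],"grip":-1},{"travel":[0.1,-0.26,-0.12],"angular":[-0.06,-0.23,0.17],"grip":-1},{"travel":[0.14,-0.38,-0.12],"angular":[-0.085,-0.31,0.23],"grip":-1},{"travel":[0.18,-0.5,-0.12],"angular":[-0.11,-0.4,0.3],"grip":-1},{"travel":[0.22,-0.62,-0.1],"angular":[-0.13,-0.49,0.36],"grip":-1},{"travel":[0.26,-0.72,-0.09],"angular":[-0.15,-0.57,0.42],"grip":-1},{"travel":[0.29,-0.8,-0.07],"angular":[-0.17,-0.63,0.47],"grip":-1},{"travel":[0.3,-0.83,-0.07],"angular":[-0.175,-0.65,0.485],"grip":-1},{"travel":[0.3,-0.83,-0.07],"angular":[-0.175,-0.65,0.485],"grip":-1},{"travel":[0.3,-0.83,-0.07],"angular":[-0.175,-0.65,0.485],"grip":-1}]'
python3 - <<'E'
from h import *
from rig import manip
s=manip.observe();Tt=np.eye(4);Tt[:3,:3]=np.diag([1,-1,-1.]);Tt[:3,3]=[-.0005,0,.017]
g,G=rig_goal([.5323,.2008,0,-.2991],Tt,.11)
print(s["qpos"],g,*plan(s["tcp_pos"],s["eef_rot"],g,G))
E
```

```text
clock: 9.6
tcp_pos: [0.4907, -0.019, 0.2555]
eef_rot: [[0.939, -0.031, 0.342], [-0.045, -0.998, 0.033], [0.34, -0.047, -0.939]]
ft_force: [-0.7, -0.6, -0.4]
width: 0.0574
gripper_force: 54.4
[-0.1882 -0.1716  2.1579  0.1325  0.8223  1.3474] [0.5328 0.2007 0.257 ] [ 0.151  -1.1033  0.1018] [-0.1768 -0.6477  0.4921]
```

```bash
python3 -m pendant '[{"travel":[0.02,-0.06,0.02],"angular":[-0.02,-0.06,0.05],"grip":-1},{"travel":[0.04,-0.15,0.03],"angular":[-0.04,-0.15,0.11],"grip":-1},{"travel":[0.06,-0.27,0.04],"angular":[-0.06,-0.23,0.17],"grip":-1},{"travel":[0.07,-0.39,0.05],"angular":[-0.085,-0.31,0.23],"grip":-1},{"travel":[0.08,-0.5,0.06],"angular":[-0.11,-0.4,0.3],"grip":-1},{"travel":[0.09,-0.6,0.06],"angular":[-0.13,-0.49,0.36],"grip":-1},{"travel":[0.1,-0.66,0.06],"angular":[-0.15,-0.57,0.42],"grip":-1},{"travel":[0.1,-0.7,0.06],"angular":[-0.17,-0.63,0.47],"grip":-1},{"travel":[0.1,-0.7,0.06],"angular":[-0.177,-0.648,0.492],"grip":-1},{"travel":[0.1,-0.7,0.06],"angular":[-0.177,-0.648,0.492],"grip":-1},{"travel":[0.1,-0.7,0.06],"angular":[-0.177,-0.648,0.492],"grip":-1}]'
python3 - <<'E'
from h import *
from rig import manip
s=manip.observe();Tt=np.eye(4);Tt[:3,:3]=np.diag([1,-1,-1.]);Tt[:3,3]=[-.0005,0,.017]
g,G=rig_goal([.5323,.2008,0,-.2991],Tt,.11)
print(s["qpos"],g,*plan(s["tcp_pos"],s["eef_rot"],g,G))
c=manip.camera("wrist");cv2.imwrite("pics/w5.png",c["img"][:,:,::-1]);np.savez("pics/w5.npz",pos=s["tcp_pos"],rot=s["eef_rot"],**c)
e=ext(c,s["tcp_pos"],s["eef_rot"]);M=R.from_euler("z",-.2991).as_matrix()
q=np.array([[.13,-.045,.014],[.13,.045,.014],[-.13,.045,.014],[-.13,-.045,.014],[.08,0,.159],[-.094,.0385,.17],[-.094,-.0385,.17]])
print(proj(c,e,q@M.T+[.5323,.2008,0]))
E
```

```text
clock: 10.52
tcp_pos: [0.5181, 0.1178, 0.2578]
eef_rot: [[0.954, -0.298, 0.001], [-0.298, -0.954, -0.001], [0.001, 0.001, -1.0]]
ft_force: [-0.5, -0.7, -1.0]
width: 0.0575
gripper_force: 54.4
[ 0.1422  0.1123  1.8382 -0.001   1.1907  2.0163] [0.5328 0.2007 0.257 ] [-0.0536 -0.4173  0.0038] [ 0.0014 -0.0015 -0.0074]
[[280.376   57.2537]
 [195.8038  57.555 ]
 [216.2284 277.8253]
 [287.0658 277.5668]
 [192.784  104.0815]
 [161.0169 336.0505]
 [259.795  335.6877]]
```

View pics/w5.png

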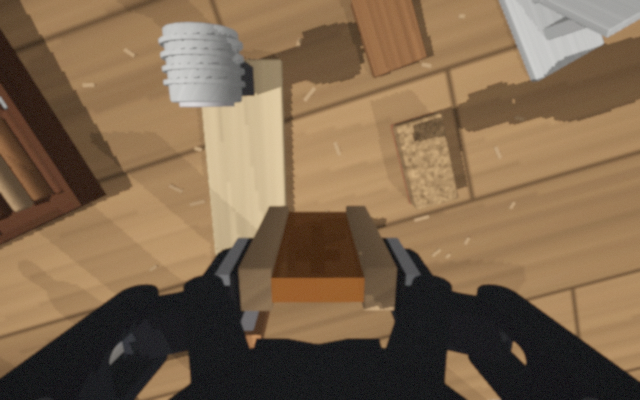

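The wrist view shows the lamp at (167–243, 25–105), the base's +x/-y corner at (282, 59), and the tile held square above. I'll refine the rig pose from the base edges in this view.

Run:
```python
from h import *
c=dict(np.load("pics/w5.npz"));e=ext(c,c["pos"],c["rot"])
T=dict(np.load("pics/top0.npz"));S=dict(np.load("pics/side0.npz"));eT,eS=ext(T),ext(S)
px=lambda a,o,k:(np.array(a,float)+.5)/k-.5+o
im=cv2.GaussianBlur(c["img"],(5,5),0).astype(float)
def edges(im,x0of,rows,sgn,w=7):
    out=[]
    for v in rows:
        x0=x0of(v);u=np.arange(int(x0)-w,int(x0)+w+1);g=sgn*(im[v,u+1]-im[v,u-1]).sum(1);k=g.argmax()
        out.append([u[k],v,g[k]])
    return np.array(out)
L=edges(im,lambda v:195.8+(v-57.6)*20.4/220,range(112,240,6),1)
Rr=edges(im,lambda v:280.4+(v-57.3)*6.7/220,range(68,200,6),-1)
print(L.T.astype(int));print(Rr.T.astype(int))
def line(P):
    for _ in range(3):
        a=np.polyfit(P[:,1],P[:,0],1);d=np.abs(np.polyval(a,P[:,1])-P[:,0]);P=P[d<max(1.2,1.5*np.median(d))]
    return a,len(P)
aL,nL=line(L);aR,nR=line(Rr);print(aL,nL,aR,nR)
mr=np.array([[.13,-.045,.014],[-.13,.045,.014],[-.13,-.045,.014]]);pr=px([[373,127],[60,530],[217,583]],[212,147],6)
ms=np.array([[.13,-.045,.014],[-.13,-.045,.014],[-.13,.045,.014]]);ps=px([[321,210],[28,220],[25,162]],[272,143],4)
sx=np.linspace(-.03,.06,6)
def f(p,w=(1,1,1)):
    M=R.from_euler("z",p[2]).as_matrix();W=lambda m:np.asarray(m)@M.T+[p[0],p[1],0]
    a=proj(c,e,W([[x,.045,.014] for x in sx]));b=proj(c,e,W([[x,-.045,.014] for x in sx]))
    rw=np.r_[a[:,0]-np.polyval(aL,a[:,1]),b[:,0]-np.polyval(aR,b[:,1]),(proj(c,e,W([[.13,-.045,.014]]))-[[282,59.5]]).ravel()]
    return np.r_[w[0]*rw,w[1]*1.5*(proj(T,eT,W(mr))-pr).ravel(),w[2]*(proj(S,eS,W(ms))-ps).ravel()]
for w in((1,0,0),(0,1,0),(1,1,1)):
    r=least_squares(f,[.532,.2,-.3],args=(w,),loss="soft_l1");print(w,r.x,np.abs(f(r.x)).round(1))
p=r.x;M=R.from_euler("z",p[2]).as_matrix()
print(proj(c,e,np.array([[.08,.029,.13],[.08,-.029,.13],[.08,0,.101]])@M.T+[p[0],p[1],0]))
```

```text
[[202 202 203 203 204 204 205 206 206 207 207 208 208 209 209 210 211 211
  212 212 213 213]
 [112 118 124 130 136 142 148 154 160 166 172 178 184 190 196 202 208 214
  220 226 232 238]
 [ 97  96 101  98 110 102 137  91  94  85  85  90  87  75  66  68  58  62
   54  61  64  54]]
[[281 281 282 282 281 281 282 282 282 282 282 282 283 283 283 283 283 284
  284 284 284 284]
 [ 68  74  80  86  92  98 104 110 116 122 128 134 140 146 152 158 164 170
  176 182 188 194]
 [ 62  63  67  88 150 152 154 150 150 161 141 138 142 144 146 142 138 134
  139 143 143 135]]
[  0.0923 191.3439] 22 [  0.0253 279.1837] 22
(1, 0, 0) [ 0.5305  0.2012 -0.3076] [0.8 0.7 0.6 0.5 0.3 0.2 0.4 0.5 0.5 0.6 0.7 0.7 0.3 0.  0.9 0.4 1.6 0.5
 1.1 1.2 0.4 0.9 1.8 0.4 0.5 0.2]
(0, 1, 0) [ 0.5321  0.2007 -0.2933] [0.5 0.6 0.7 0.8 0.9 1.  0.8 0.6 0.5 0.3 0.1 0.1 2.2 2.4 0.4 0.9 0.6 0.3
 0.1 0.4 1.  1.2 1.2 0.1 0.2 0.5]
(1, 1, 1) [ 0.5311  0.2008 -0.3036] [0.6 0.5 0.5 0.4 0.3 0.3 0.7 0.7 0.7 0.7 0.6 0.6 0.7 0.9 0.8 0.1 1.2 0.3
 0.6 0.9 0.7 1.  1.6 0.3 0.4 0.3]
[[169.7504 106.1507]
 [246.0074 106.2331]
 [218.9454 106.5205]]
```

Run:
```python
from h import *
p=[.5311,.2008,-.3036];M=R.from_euler("z",p[2]).as_matrix();W=lambda m:np.asarray(m)@M.T+[p[0],p[1],0]
c=dict(np.load("pics/w5.npz"));e=ext(c,c["pos"],c["rot"]);T=dict(np.load("pics/top0.npz"))
th=np.linspace(0,2*np.pi,120)
ring=lambda x:W([[x,.029*np.cos(t),.13+.029*np.sin(t)] for t in th])
a=c["img"][20:112,150:256,::-1].copy();k=5;o=cv2.resize(a,None,fx=k,fy=k,interpolation=cv2.INTER_CUBIC)
for x in(.08,.12): cv2.polylines(o,[((proj(c,e,ring(x))-[150,20]+.5)*k).astype(int)],True,(0,0,255) if x<.1 else (255,0,0),1)
b=T["img"][150:186,236:274,::-1].copy();k2=7;o2=cv2.resize(b,None,fx=k2,fy=k2,interpolation=cv2.INTER_CUBIC)
for x in(.08,.12): cv2.polylines(o2,[((proj(T,ext(T),ring(x))-[236,150]+.5)*k2).astype(int)],True,(0,0,255) if x<.1 else (255,0,0),1)
h=max(o.shape[0],o2.shape[0]);f=lambda i:cv2.copyMakeBorder(i,0,h-i.shape[0],0,0,0)
z=np.hstack([f(o),f(o2)]);cv2.imwrite("pics/lens.png",z);print(z.shape)
```

```text
(460, 796, 3)
```

View pics/lens.png

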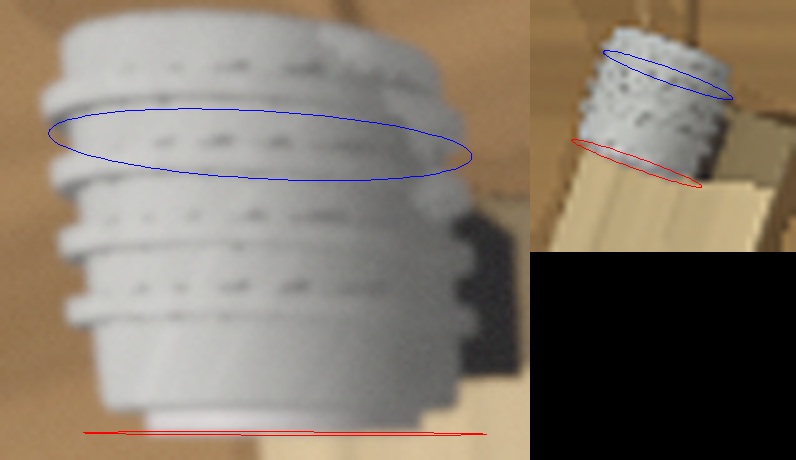

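The lens lies at crop columns 145–420 (centre 282). The fit predicts 285 and the same face line, so the rig pose is confirmed to within about 1 mm. Now I'll move over the beam.

```bash
cat > p.py <<'E'
from h import *
from rig import manip
import sys
s=manip.observe();Tt=np.eye(4);Tt[:3,:3]=np.diag([1,-1,-1.]);Tt[:3,3]=[-.0005,0,.017]
g,G=rig_goal([.5311,.2008,0,-.3036],Tt,float(sys.argv[1]))
print(s["qpos"],s["ft_force"],g,*plan(s["tcp_pos"],s["eef_rot"],g,G))
E
python3 p.py .11
```

```text
[ 0.1422  0.1117  1.8384 -0.001   1.1908  2.0166] [-1.3277  0.5389 -0.0021] [0.5316 0.2007 0.257 ] [-0.0588 -0.4156  0.005 ] [ 0.0011 -0.002   0.0008]
```

```bash
python3 -m pendant '[{"travel":[-0.01,-0.05,0],"angular":[0,0,0],"grip":-1},{"travel":[-0.02,-0.14,0],"angular":[0,0,0],"grip":-1},{"travel":[-0.04,-0.24,0],"angular":[0,0,0],"grip":-1},{"travel":[-0.05,-0.33,0],"angular":[0,0,0],"grip":-1},{"travel":[-0.06,-0.39,0],"angular":[0,0,0],"grip":-1},{"travel":[-0.06,-0.415,0],"angular":[0,0,0],"grip":-1},{"travel":[-0.06,-0.415,0],"angular":[0,0,0],"grip":-1},{"travel":[-0.06,-0.415,0],"angular":[0,0,0],"grip":-1}]'
python3 p.py 0
```

```text
clock: 11.23
tcp_pos: [0.5317, 0.2016, 0.2588]
eef_rot: [[0.955, -0.297, 0.002], [-0.297, -0.955, -0.001], [0.002, 0.001, -1.0]]
ft_force: [1.2, -0.7, 0.3]
width: 0.0573
gripper_force: 54.4
[ 0.2867  0.1842  1.7536 -0.0018  1.2025  2.1599] [ 1.1514 -0.7119  0.3248] [0.5316 0.2007 0.147 ] [-0.0002  0.0042  0.5589] [ 0.0012 -0.0039  0.0035]
```

```bash
python3 -m pendant '[{"travel":[0,0,0.05],"angular":[0,0,0],"grip":-1},{"travel":[0,0.002,0.13],"angular":[0,0,0],"grip":-1},{"travel":[0,0.002,0.22],"angular":[0,0,0],"grip":-1},{"travel":[0,0.002,0.31],"angular":[0,0,0],"grip":-1},{"travel":[0,0.002,0.4],"angular":[0,0,0],"grip":-1},{"travel":[0,0.002,0.48],"angular":[0,0,0],"grip":-1},{"travel":[0,0.002,0.53],"angular":[0,0,0],"grip":-1},{"travel":[0,0.002,0.555],"angular":[0,0,0],"grip":-1},{"travel":[0,0.002,0.555],"angular":[0,0,0],"grip":-1},{"travel":[0,0.002,0.555],"angular":[0,0,0],"grip":-1},{"travel":[0,0.002,0.555],"angular":[0,0,0],"grip":-1}]'
python3 - <<'E'
from h import *
from rig import manip
C=[]
for n in("side","top","wrist"):
    s=manip.observe();c=manip.camera(n);cv2.imwrite(f"pics/{n}9.png",c["img"][:,:,::-1]);np.savez(f"pics/{n}9.npz",pos=s["tcp_pos"],rot=s["eef_rot"],**c);C.append(c)
p=[.5311,.2008,-.3036];M=R.from_euler("z",p[2]).as_matrix()
S=C[0];m=np.array([[0,0,.13],[0,.017,.13],[0,-.017,.13],[0,0,.09],[0,0,.17],[-.005,-.017,.17],[-.005,-.017,.09]])@M.T+[p[0],p[1],0]
print(proj(S,ext(S),m))
# amber mask in side view around the expected window
uv=proj(S,ext(S),m)[0].astype(int);x0,y0=uv-25
a=S["img"][y0:y0+50,x0:x0+50];hsv=cv2.cvtColor(a,cv2.COLOR_RGB2HSV)
k=((hsv[...,0]<16)&(hsv[...,1]>150)).astype(np.uint8)
for r in range(8,46):print(y0+r,''.join('#' if v else '.' for v in k[r]))
print(x0)
E
python3 p.py 0
```

```text
clock: 12.15
tcp_pos: [0.533, 0.2016, 0.149]
eef_rot: [[0.955, -0.298, 0.004], [-0.298, -0.955, 0.0], [0.004, -0.001, -1.0]]
ft_force: [0.4, -0.5, -0.7]
width: 0.0577
gripper_force: 54.4
[[313.809  159.6571]
 [313.5212 157.2578]
 [314.1028 162.1068]
 [313.9657 169.9833]
 [313.6469 148.9734]
 [312.418  151.406 ]
 [312.7817 172.5553]]
142 #####..............##.............................
143 #.#.#........#########..........#.................
144 ##.###....########.####.........#.................
145 #..#.###.##########.###...........................
146 ##.######.############...####.....................
147 ###.#####.#########.##...#.##.....................
148 #..#.#...###.##.#.................#.#.##..........
149 ###..#..###.###..................#######.........#
150 #.###..##.####..................########....######
151 .##...#.######..................#.##############.#
152 ...#...###.####...#####.........######.#.#.###..#.
153 ....###..#...##...#####.........#.##.#.##...#####.
154 .....#..##.##.##..####..........#.##....#.##.##...
155 ......##..#.#..########.........#####.###.####
[... 779 characters left out ...]
#..................................#..............
171 #.................................................
172 ..................................................
173 #.......#.........................................
174 #.................................................
175 #.......#...................#.....................
176 ..................................................
177 #.................................................
178 #.................................................
179 #..........................#......................
288
[ 0.2861  0.3077  1.8412 -0.0013  0.9887  2.1597] [ 0.365  -0.4816  0.0183] [0.5316 0.2007 0.147 ] [-0.0045  0.007   0.0102] [-0.0025 -0.0076  0.0029]
```

```bash
python3 - <<'E'
from h import *
A=dict(np.load("pics/side0.npz"));B=dict(np.load("pics/side9.npz"));e=ext(B)
k=np.abs(A["img"].astype(int)-B["img"]).sum(2)>45
for r in range(140,186):print(r,''.join('#' if v else '.' for v in k[r,290:340]))
p=[.5311,.2008,-.3036];M=R.from_euler("z",p[2]).as_matrix()
q=np.array([[x,y,z] for z in(.09,.17) for x in(-.009,.009) for y in(-.029,.029)])@M.T+[p[0],p[1],0]
# as held: measured TCP
q2=q+[.0014,.0009,.002]
print(proj(B,e,q));print(proj(B,e,q2))
# 2px check of rig points in the side view against the fitted rig
E
python3 - <<'E'
from rig import manip
import numpy as np
P=[]
for i in range(6):
    P.append(manip.observe()["tcp_pos"]);manip.camera("side")
print(np.mean(P,0),np.std(P,0))
E
```

```text
140 ............#..#....###########.#.#.........#.#...
141 ..........######.##.############..........##..#...
142 ......######........###########....#..#####.......
143 ............#........#########...#................
144 .....................########.....................
145 #...................#####...##.#....##..#.........
146 #....................##..######.##..##..#.........
147 .....................##########..#................
148 ....................###########...................
149 ..................############....................
150 ...#.........####.##.#########....................
151 .............##....#.#########....................
152 #........#.....#......#######.....................
153 #..................#..########....................
154 ...........#..........########....................
155 ####..................###..##........#.........#..
156 .#......#..#.........###....#..................#..
157 ............#........###...##..................#..
158 ......................##...###....................
159 ......................##...##.....................

[... 1149 characters left out ...]
.....
181 ..................................................
182 ..................................................
183 ..................................................
184 ..................................................
185 ..................................................
[[311.7909 174.4092]
 [310.9008 165.9074]
 [317.1363 174.1999]
 [316.0642 165.7125]
 [311.3894 153.1605]
 [310.4833 145.1216]
 [316.9236 152.963 ]
 [315.8225 144.9382]]
[[312.078  173.6898]
 [311.1781 165.2125]
 [317.4233 173.4811]
 [316.3414 165.0181]
 [311.6866 152.4152]
 [310.77   144.4026]
 [317.2207 152.2184]
 [316.1091 144.2198]]
[0.53246228 0.20162614 0.14861106] [2.48395943e-04 6.15592476e-05 3.00694519e-04]
```

Run:
```python
from h import *
from rig import manip
A=dict(np.load("pics/side0.npz"))["img"]
B=np.mean([manip.camera("side")["img"] for _ in range(8)],0);np.save("pics/sideavg.npy",B)
print("avg columns 313-317, rows 160..182: before / now")
for r in range(160,183):print(r,A[r,313:317].mean(0).round(),B[r,313:317].mean(0).round(),"nb",B[r,[308,309,321,322]].mean(0).round())
# slip check: wrist picture now against w4
a=cv2.cvtColor(np.load("pics/w4.npz")["img"],cv2.COLOR_RGB2GRAY);b=cv2.cvtColor(np.load("pics/wrist9.npz")["img"],cv2.COLOR_RGB2GRAY)
for (y,x,h,w) in((262,232,55,50),(262,352,55,50),(198,262,45,30),(198,345,45,30)):
    r=cv2.matchTemplate(cv2.Sobel(b[y-8:y+h+8,x-8:x+w+8],cv2.CV_32F,1,1,ksize=5) if 0 else b[y-8:y+h+8,x-8:x+w+8],a[y:y+h,x:x+w],cv2.TM_CCOEFF_NORMED)
    _,m,_,l=cv2.minMaxLoc(r);print(l[0]-8,l[1]-8,round(m,2))
```

```text
avg columns 313-317, rows 160..182: before / now
160 [45. 26. 10.] [56. 58. 61.] nb [46. 26. 15.]
161 [42. 24. 10.] [85. 78. 72.] nb [45. 27. 16.]
162 [46. 26. 16.] [101.  81.  57.] nb [45. 27. 15.]
163 [44. 26. 14.] [110.  85.  56.] nb [58. 38. 24.]
164 [46. 27. 16.] [113.  88.  58.] nb [66. 46. 27.]
165 [74. 51. 30.] [112.  88.  58.] nb [65. 45. 27.]
166 [86. 64. 36.] [110.  86.  57.] nb [66. 46. 27.]
167 [86. 62. 37.] [110.  85.  55.] nb [72. 53. 32.]
168 [82. 60. 35.] [110.  85.  56.] nb [100.  72.  43.]
169 [73. 54. 31.] [110.  84.  55.] nb [116.  84.  51.]
170 [98. 71. 43.] [108.  84.  54.] nb [121.  88.  51.]
171 [120.  88.  50.] [110.  85.  55.] nb [145. 106.  62.]
172 [121.  89.  53.] [119.  92.  60.] nb [158. 115.  68.]
173 [124.  91.  52.] [125.  94.  58.] nb [154. 113.  66.]
174 [130.  95.  56.] [130.  94.  55.] nb [149. 108.  63.]
175 [137.  98.  60.] [138. 100.  59.] nb [147. 107.  62.]
176 [142. 103.  60.] [143. 104.  61.] nb [145. 106.  62.]
177 [147. 107.  64.] [146. 106.  62.] nb [145. 107.  63.]
178 [146. 105.  60.] [149. 108.  64.] nb [143. 106.  64.]
179 [150. 109.  64.] [151. 110.  65.] nb [142. 106.  63.]
180 [152. 111.  65.] [151. 109.  64.] nb [140. 101.  60.]
181 [161. 120.  74.] [160. 119.  72.] nb [152. 113.  70.]
182 [198. 161. 107.] [199. 162. 109.] nb [188. 154. 104.]
-1 1 0.72
1 0 0.76
4 7 0.7
2 8 0.52
```

The slip check at the tile's top end is within 1 px, and the side view agrees with the expected height within about 1 px. I'll make one small correction (about 3 mm down, 1 mm sideways), then check and hand in.

```bash
python3 -m pendant '[{"travel":[-0.002,0.003,0.007],"angular":[0,-0.004,0],"grip":-1},{"travel":[-0.005,0.006,0.015],"angular":[0,-0.008,0],"grip":-1},{"travel":[-0.005,0.006,0.015],"angular":[0,-0.008,0],"grip":-1},{"travel":[-0.005,0.006,0.015],"angular":[0,-0.008,0],"grip":-1},{"travel":[-0.005,0.006,0.015],"angular":[0,-0.008,0],"grip":-1},{"travel":[-0.005,0.006,0.015],"angular":[0,-0.008,0],"grip":-1},{"travel":[-0.005,0.006,0.015],"angular":[0,-0.008,0],"grip":-1},{"travel":[-0.005,0.006,0.015],"angular":[0,-0.008,0],"grip":-1}]'; python3 p.py 0
```

```text
clock: 13.67
tcp_pos: [0.5308, 0.2006, 0.145]
eef_rot: [[0.955, -0.298, -0.002], [-0.298, -0.955, 0.001], [-0.002, -0.0, -1.0]]
ft_force: [-0.7, 0.3, -0.3]
width: 0.0573
gripper_force: 54.4
[0.284  0.3119 1.8452 0.0015 0.986  2.1562] [-0.7115  0.3017 -0.313 ] [0.5316 0.2007 0.147 ] [ 0.0037 -0.0012 -0.0101] [-0.0005  0.0036  0.0025]
```

The pose is on target: TCP (0.531, 0.201, 0.145), tool vertical, grip 54 N, no contact forces.

```bash
python3 -c "
from rig import manip
print(manip.sign_off())"
```

```text
the job is handed in; nothing more can be done
None
```

The tile is held upright and still in the gripper at the middle of the light path, gripped only by its wooden strips. I estimate its centre to within about 3 mm of the beam point. The job was handed in at about 14 s of the allowed 40 s, and no verdict was returned.

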